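Clamp a stand post to its cross-plate with a U-bolt

TASK

Take the wider of the two steel U-bolts out of its rack, pass its legs down either side of the post lying in the cradle and into the two holes of the cross-plate, and press it fully home until the foot of its bow rests flat on the post and it stands straight up; then let go. The cross-plate may sit up to 20 mm to either side of the cradle's middle along the post, so feel for the holes, and do not push the U-bolt harder than about 25 N against the plate or the post. Leave the narrower U-bolt and the other things on the bench where they are.

Things in the scene. Friction and masses are not known exactly. Their poses are not given: they have to be found in the camera images.
- ubolt: The wider U-bolt, 0.13 kg, upright, legs down, in its white rack. Two legs of 8 mm steel bar, 40 mm apart centre to centre (at x = -20 and +20 mm), joined by a half-round bow with a flat foot (20 x 30 mm) under its crown. Origin: centre of the foot's underside; z up. Legs end 62 mm below the origin, their last 8 mm tapering to 5 mm diameter. Clear gap between legs 32 mm.
- ubolt_grip (a point): Middle of the flat grey grip on top of the wider U-bolt's bow, 22.5 mm above the U-bolt's origin. The grip is 34 mm wide (x), 12 mm thick (y), from 4 to 41 mm above the origin (foot and bar below 8 mm); take it from above across its thickness, with the finger tips kept above the post.
- cradle: Post cradle, fixed to the bench: grey base 120 x 310 mm, end supports at y = -140 and +140 mm (24 mm thick, 81 mm tall) carrying a level steel post, 26 mm diameter, 340 mm long, along the cradle's y. Origin: on the bench under the middle of the post; z up. Post axis 60 mm, post top 73 mm high. Home: U-bolt's origin 73 mm above the cradle's origin, its y along the post, legs either side.
- plate_zero (a point): Point fixed on the cradle, 45 mm above its origin, level with the top of the aluminium cross-plate under the post: 116 (x) x 92 (y) x 10 mm. Its two through holes, 10.5 mm diameter, lie at x = -20 and +20 mm, both at the same y, anywhere from -20 to +20 mm along the post from this point (that y is not measured). The plate is stiff. Tips on the plate: U-bolt's origin 107 mm above the cradle's.
- clip_mid (a point): Point fixed on the cradle, 27 mm above its origin, midway between two sprung steel bars that run along the post under the cross-plate (16 mm thick, 76 mm long). They squeeze the legs inward: once the tips are some 15 mm into the holes, pushing the U-bolt down takes some 3 to 15 N until the foot meets the post, and it does not fall home by itself.
- rack: White plastic block fixed to the bench, 84 (x) x 44 (y) x 32 mm tall, origin at the centre of its underside. The wider U-bolt stands in its two upright 10 mm through holes, tips on the bench; draw it up 35 mm to clear.
- spare_ubolt: The narrower U-bolt, not to be used: the same bar, legs 28 mm apart centre to centre (gap 20 mm, too tight for the post), grip 24 mm wide; origin, axes and heights as for the wider one. It stands in a second rack of the same outer size.
- amber_bottle: Bystander: brown glass bottle, 72 mm across, 150 mm tall; to be left where it is. Origin at the centre of its underside.
- green_bottle: Bystander: green glass bottle, 60 mm across, 190 mm tall; to be left where it is. Origin at the centre of its underside.
- flask: Bystander: conical glass flask, 80 mm across, 120 mm tall; to be left where it is. Origin at the centre of its underside.
- beaker: Bystander: white plastic beaker, 80 mm across, 85 mm tall; to be left where it is. Origin at the centre of its underside.
- wrench: Bystander: steel wrench, 150 mm long, lying flat; to be left where it is. Origin at the centre of its underside.
- collar: Bystander: steel ring, 44 mm across, 14 mm tall; to be left where it is. Origin at the centre of its underside.
- dish: Bystander: shallow glass dish, 90 mm across, 15 mm tall; to be left where it is. Origin at the centre of its underside.
- boss: Bystander: dark steel clamp block, about 50 x 22 x 22 mm; to be left where it is. Origin at the centre of its underside.
Mind the look-alikes: they are no part of the job. Leave any brown or purple look-alike of the ubolt alone.

How it is judged (in metres and radians):
On the way, in this order (a step that is already met when the one before it is completed fails the run):
1. the wider U-bolt is drawn up clear of its rack (height (world z) of ubolt above 0.1 m), for 0.1 s.
2. both legs are in the holes of the cross-plate, astride the post, at least 12 mm deep (x of ubolt in the frame of cradle between -0.005 and 0.005 m and y of ubolt in the frame of cradle between -0.024 and 0.024 m and angle between ubolt's own z axis and vertical below 0.12 rad and angle between the y axis of ubolt and the y axis of cradle, either way round below 0.12 rad and z of ubolt in the frame of cradle below 0.095 m), for 0.05 s.
At the end, for the whole second after the job is handed in: The wider U-bolt is released and at rest astride the post, both legs through the plate: foot within 3 mm of the post's top, within 5 mm of the cradle's middle across the post and 24 mm along it, upright and square to 0.12 rad; the narrower U-bolt stands in its rack (x of ubolt in the frame of cradle between -0.005 and 0.005 m and y of ubolt in the frame of cradle between -0.024 and 0.024 m and angle between ubolt's own z axis and vertical below 0.12 rad and angle between the y axis of ubolt and the y axis of cradle, either way round below 0.12 rad and z of ubolt in the frame of cradle below 0.076 m and linear speed of ubolt below 0.01 m/s and height (world z) of spare_ubolt below 0.07 m); the robot touches nothing.
It fails at once if the U-bolt is pushed against the cradle (plate or post) with more than 40 N (contact force between ubolt and cradle above 40 N).
It fails at once if the narrower U-bolt is moved more than 25 mm (distance of spare_ubolt from where it was at the start of the episode above 0.025 m).
It fails at once if a bystander is moved more than 30 mm (distance of any of amber_bottle, green_bottle, flask, beaker, wrench, collar, dish, boss from where it was at the start of the episode above 0.03 m).
It also fails if it takes over 72 s, if anything falls off the work surface, if the arm or the gripper's body presses on something with over 40 N, if the wrist force passes 120 N, or if a joint passes its speed limit or range.

ROBOT

A 6-joint arm with a two-finger parallel gripper is mounted at the origin on the work surface. World frame = base frame: x ahead of the robot, y to its left, z up, the work surface at z = 0. Lengths are in mm, angles in rad, forces in N, time in s.
With the tool pointing down it reaches from about 350 to 975 mm from the base axis. Payload 17.4 kg.
Tool frame: the origin (TCP) lies midway between the tips of the shut fingers; the grasp point (between the pads) lies 19 mm behind it; z points along the fingers, y is the line along which they close (so a half turn about z gives the same grasp; the last joint's range is limited). The gripper opens to 85 mm and grips with 20 to 120 N. Pads are 22 mm wide; open, the fingers measure 114 mm over their backs; the gripper's body (76 mm by 85 mm) begins 54 mm behind the grasp point. The pads swing forward as they close: fully open they stand 13 mm farther back than shut.
Start: joints at [-1.205, 0.116, 1.442, -0, 1.584, -0.038], TCP at [265.209, -620.722, 231.303] pointing down, gripper open.
Joint ranges: [-2.83, 2.83], [-0.83, 2.19], [0.07, 2.5], [-1.14, 4.28], [0.01, 3], [-2.97, 2.97]. Speed limits (rad/s): [1.89, 1.89, 2.22, 3.14, 3.14, 3.14].

INTERFACE

Orientations are given as a unit quaternion [w, x, y, z].
In Python, from workcell import r gives the robot as it stands.
- The arm moves only by the tool jog_arm, never from a script. Its argument "targets" is a list of rows, each a list of 5 numbers: the closure, from 0 (fully open) to 1 (shut), then the shift along the tool's x, y, z as a fraction of full scale, then the turn about the tool's z as a fraction of full scale. A call has 1 to 8 rows; each row shifts and turns the commanded pose from where the row before left it, along the tool's axes as they then stand; what a row does not reach is not made up. Full scale, the value 1, is 100 mm for a shift and 120 degrees for a turn. A row lasts 1/10 s, in which the tool goes at most 50 mm and 8.59 degrees, less where a joint would pass 70% of its speed; a pose out of reach is approached as far as the arm can. A call with a number of a shift or a turn outside -1 to 1 is refused whole. A call with a gripper value outside its range is refused whole. The fingers move at their own pace and stop on an object; "grip_force" is the grip in N (left out, the last holds). Time passes only in rows, so rows that do not move let the fingers close. It gives the time, the measured TCP pose, the force, the opening and the grip force at its end, in the units of the state.
- r.sense(): the state, without advancing time (a new reading comes with each control period).
- r.grab_frame(name): name is "scene" or "top" or "wrist"; returns the picture (400x640x3 uint8, blue, green, red); there is no depth.
- r.camera_params(name): a dict with "camera_matrix" (3x3 intrinsics, pixels), "R" (3x3) and "t" (3): a world point X has camera coordinates R X + t; the wrist camera has in their place "hand_eye" (4x4, takes a point from camera to tool coordinates, whose origin is the TCP and whose axes are the flange's). Camera axes: x right, y down, z forward; pixel columns grow to the right and rows downward; lengths in mm; the calibration is good to about 2 mm. A picture is of the moment at which its call begins: read the wrist's pose just before it. camera_params takes no time and is no camera call.
- r.job_done(): hands the job in; it is judged then, once.
The state is a dict: "clock": time; "joints": joint angles; "dq": joint speeds; "joint_efforts": joint torques, N m; "ee_pos": TCP position; "tool_rot": TCP orientation; "wrist_force": force on the tool from outside, world axes, zero at the start; "ft_torque": the same for the moment, N m; "opening": finger opening in mm; "grip_force": force on a finger pad.
Only numpy, scipy, OpenCV 4.12 (cv2) and the standard library are available. Lean on these libraries where they do the work, as an engineer would, in place of code of your own. Each camera call takes 0.05 s, during which the arm holds its last target. There are 200 camera calls.

## Working session

There is one attempt and no reset: what is moved stays moved. The work goes in short steps, Python scripts to look and compute and a tool call to move; the robot and the scene stay as the last step left them, time stands still between calls to the robot, and variables do not carry over. Pictures are saved under pics/ and viewed, at most 10 in all, crops included, and the job is handed in when it is done.

Besides the shell and the picture viewer there is one more tool, called after "Call:" as name(argument=value, ...) on one line, values as JSON. jog_arm: Moves the arm, as the interface text tells. Its arguments: {"type":"object","properties":{"targets":{"type":"array","items":{"type":"array","items":{"type":"number"}}},"grip_force":{"type":"number"}},"required":["targets"]}

```bash
mkdir -p pics; python3 - <<'E'
from workcell import r
import cv2
print(r.sense())
for n in("scene","top"):
    cv2.imwrite(f"pics/{n}0.png",r.grab_frame(n)); print(r.camera_params(n))
print(r.camera_params("wrist"))
E
```

```text
{'clock': 0.0, 'joints': array([-1.20483118e+00,  1.16518088e-01,  1.44227171e+00,  1.15694329e-05,
        1.58400677e+00, -3.78345865e-02]), 'dq': array([-0.00099996, -0.00142189,  0.00085192,  0.00055131,  0.0004711 ,
       -0.00067036]), 'joint_efforts': array([-1.04063537e-02, -7.32000947e+01, -6.32474613e+01, -5.97930266e-04,
        6.46086570e-03,  2.25130532e-05]), 'ee_pos': array([ 265.12254355, -620.54501058,  230.53652788]), 'tool_rot': array([-5.94816561e-04,  9.79687172e-01,  2.00531003e-01, -9.26109019e-05]), 'wrist_force': array([ 0.72900253,  0.41232864, -0.16897987]), 'ft_torque': array([ 0.0074128 , -0.02026777,  0.04508753]), 'grip_force': 0.0, 'opening': 85.46097524840529}
{'camera_matrix': array([[445.73889202,   0.        , 318.72253899],
       [  0.        , 445.73889202, 194.73426252],
       [  0.        ,   0.        ,   1.        ]]), 'R': array([[-0.8218392 ,  0.56968545,  0.00623038],
       [ 0.44061262,  0.64249288, -0.6269477 ],
       [-0.36116596, -0.51250501, -0.77903643]]), 't': array([ 445.68903275, -165.0003805 , 1423.7000287 ])}
{'camera_matr
[... 196 characters left out ...]
3,  0.02032178],
       [-0.98510127,  0.00853177, -0.17176349],
       [ 0.17154185, -0.02211482, -0.98492859]]), 't': array([ -54.04996132,  564.23927291, 1129.67440683])}
{'camera_matrix': array([[283.44917861,   0.        , 319.82670956],
       [  0.        , 283.44917861, 193.99837663],
       [  0.        ,   0.        ,   1.        ]]), 'hand_eye': array([[-9.64245639e-04, -9.50249955e-01, -3.11486908e-01,
         8.03625563e+01],
       [ 9.99999170e-01, -1.18233539e-03,  5.11319441e-04,
        -5.50516344e-01],
       [-8.54163272e-04, -3.11486157e-01,  9.50250306e-01,
        -1.42149915e+02],
       [ 0.00000000e+00,  0.00000000e+00,  0.00000000e+00,
         1.00000000e+00]])}
```

View pics/top0.png

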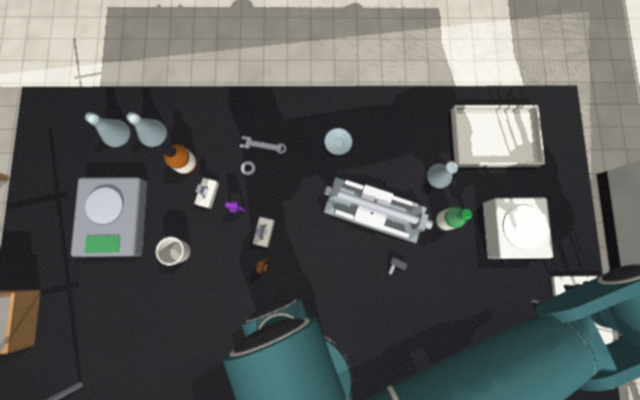

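View pics/scene0.png

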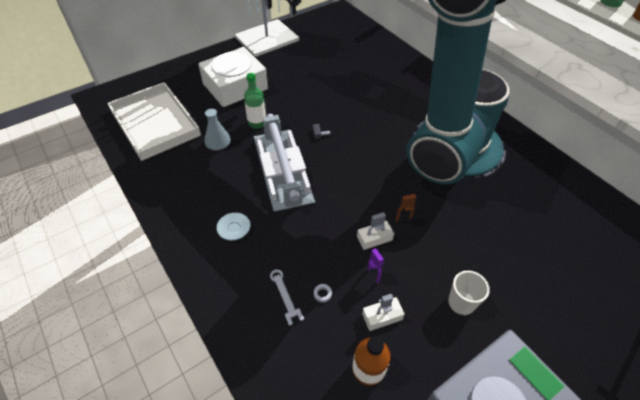

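The top view shows racks at (206,193) and (263,232) and the cradle centred near (376,211). The scene view shows racks at (376,232) and (383,312) and the cradle near (283,170). I'll measure these and zoom in on the racks.

```bash
cat > h.py <<'E'
import numpy as np, cv2
from workcell import r
from scipy.spatial.transform import Rotation as Ro
def cam(n,s=None):
    p=r.camera_params(n); K=p["camera_matrix"]
    if n!="wrist": return K,p["R"],p["t"]
    s=s or r.sense(); q=s["tool_rot"]; T=np.eye(4)
    T[:3,:3]=Ro.from_quat([q[1],q[2],q[3],q[0]]).as_matrix(); T[:3,3]=s["ee_pos"]
    M=np.linalg.inv(T@p["hand_eye"]); return K,M[:3,:3],M[:3,3]
def ray(c,uv,z):
    K,R,t=c; d=R.T@np.linalg.inv(K)@[uv[0],uv[1],1]; o=-R.T@t
    return (o+d*(z-o[2])/d[2])
def proj(c,X):
    K,R,t=c; p=K@(R@np.array(X,float)+t); return p[:2]/p[2]
def blobs(img,lo,hi,amin):
    m=cv2.inRange(cv2.cvtColor(img,cv2.COLOR_BGR2HSV),lo,hi)
    cs,_=cv2.findContours(m,cv2.RETR_EXTERNAL,cv2.CHAIN_APPROX_NONE)
    return [c for c in cs if cv2.contourArea(c)>amin]
E
python3 - <<'E'
from h import *
t=cv2.imread("pics/top0.png"); s=cv2.imread("pics/scene0.png")
a=cv2.resize(t[160:280,160:320],(800,600),interpolation=cv2.INTER_CUBIC)[:, :]
b=cv2.resize(s[190:350,340:430],(338,600),interpolation=cv2.INTER_CUBIC)
cc=cv2.resize(a,(460,345)); o=np.zeros((600,800,3),np.uint8); o[:345,:460]=cc; o[:600,462:]=b
o[350:600,:460]=cv2.resize(t[165:250,310:466],(460,250),interpolation=cv2.INTER_CUBIC)
cv2.imwrite("pics/m1.png",o)
c=cam("top")
for k in blobs(t,(0,0,110),(180,70,255),100):
    rc=cv2.minAreaRect(k)
    if 100<rc[0][0]<460 and 150<rc[0][1]<260:
        print(np.round(rc[0]),np.round(rc[1]),[np.round(ray(c,rc[0],z)[:2]) for z in(0,32,60)],
          [np.round(ray(c,p,32)[:2]) for p in cv2.boxPoints(rc)])
E
```

```text
[172. 251.] [28. 34.] [array([393., 414.]), array([392., 402.]), array([391., 392.])] [array([435., 456.]), array([434., 352.]), array([349., 348.]), array([350., 451.])]
[263. 232.] [16. 28.] [array([450., 129.]), array([448., 125.]), array([446., 121.])] [array([412., 158.]), array([497., 139.]), array([484.,  92.]), array([400., 112.])]
[444. 221.] [20. 14.] [array([ 477., -451.]), array([ 474., -440.]), array([ 471., -431.])] [array([ 496., -409.]), array([ 512., -453.]), array([ 452., -472.]), array([ 436., -428.])]
[378. 209.] [112.  40.] [array([ 519., -240.]), array([ 515., -235.]), array([ 511., -230.])] [array([513., -47.]), array([635., -89.]), array([ 516., -424.]), array([ 398., -376.])]
[205. 192.] [20. 29.] [array([579., 318.]), array([573., 308.]), array([568., 300.])] [array([538., 349.]), array([627., 327.]), array([609., 267.]), array([520., 290.])]
[105. 217.] [64. 82.] [array([502., 630.]), array([498., 613.]), array([495., 597.])] [array([381., 707.]), array([636., 716.]), array([620., 515.]), array([366., 513.])]
[248. 168.] [12. 13.] [array([659., 183.]), array([651., 178.]), array([644., 173.])] [array([671., 199.]), array([670., 157.]), array([631., 157.]), array([631., 198.])]
[187. 165.] [13. 23.] [array([671., 382.]), array([662., 371.]), array([655., 361.])] [array([649., 410.]), array([706., 364.]), array([676., 331.]), array([619., 377.])]
```

View pics/m1.png

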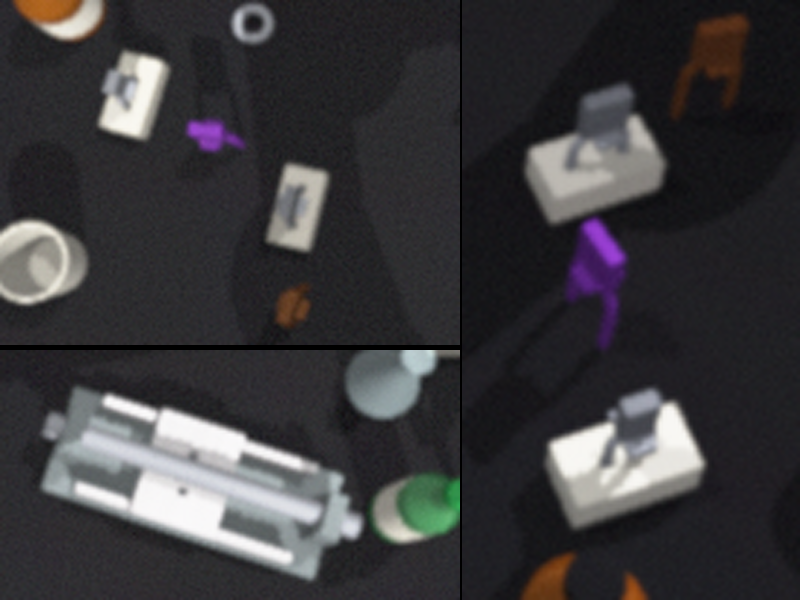

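The nearer rack, around (450,125), holds the bolt with the wider grip; I'll confirm with the wrist camera. The plate holes are also visible in the top view.

Call:
jog_arm(targets=[[0,0.29,-0.38,0,0],[0,0.29,-0.38,0,0],[0,0.29,-0.38,0,0],[0,0.29,-0.38,0,0],[0,0.29,-0.38,0,0],[0,0.29,-0.38,0,0],[0,0.29,-0.38,0,0],[0,0.29,-0.38,0,0]])

```text
clock: 0.9
ee_pos: [359.0, -248.2, 231.1]
tool_rot: [-0.0, 0.98, 0.2, 0.0]
wrist_force: [1.0, -0.2, 0.4]
opening: 85.3
grip_force: 0.0
```

Call:
jog_arm(targets=[[0,0.29,-0.38,0,0],[0,0.29,-0.38,0,0],[0,0.29,-0.38,0,0],[0,0.29,-0.38,0,0],[0,0.29,-0.38,0,0],[0,0.29,-0.38,0,0],[0,0.29,-0.38,0,0],[0,0.29,-0.38,0,0]])

```text
clock: 1.7
ee_pos: [452.9, 122.9, 231.3]
tool_rot: [0.0, 0.98, 0.201, 0.0]
wrist_force: [0.5, -1.0, 0.2]
opening: 85.8
grip_force: 0.0
```

Call:
jog_arm(targets=[[0,0,0,0,0.07],[0,0,0,0,0.07],[0,0,0,0,0.07],[0,0,0,0,0.07],[0,0,0,0,0.01],[0,0,0,0,0]])

```text
clock: 2.3
ee_pos: [452.9, 120.7, 231.1]
tool_rot: [0.0, 0.995, -0.1, -0.0]
wrist_force: [-0.1, -0.6, -0.2]
opening: 85.2
grip_force: 0.0
```

```bash
python3 - <<'E'
from h import *
s=r.sense(); print(s["ee_pos"],s["tool_rot"],s["clock"])
im=r.grab_frame("wrist"); cv2.imwrite("pics/w1.png",im); c=cam("wrist",s)
for X in [(450,125,32),(450,125,90)]: print(proj(c,X))
for k in blobs(im,(0,0,110),(180,60,255),300):
    rc=cv2.minAreaRect(k); print(rc,[np.round(ray(c,p,32)[:2]) for p in cv2.boxPoints(rc)])
E
```

```text
[452.93074961 120.65047436 231.13585408] [ 6.31240976e-05  9.94981974e-01 -1.00054243e-01 -1.27328767e-04] 2.3
[317.27753453 172.44727583]
[316.82682139 185.76103336]
((429.80621337890625, 271.14593505859375), (57.23775100708008, 14.295692443847656), 63.90457534790039) [array([321.,  23.]), array([327.,   5.]), array([238., -23.]), array([230.,  -5.])]
((209.59706115722656, 271.3434753417969), (15.193754196166992, 58.11748504638672), 26.095422744750977) [array([311., 340.]), array([384., 278.]), array([370., 263.]), array([296., 325.])]
((316.0, 171.0), (70.0, 38.0), 90.0) [array([498., 140.]), array([489.,  95.]), array([402., 112.]), array([412., 159.])]
((53.518375396728516, 242.73812866210938), (204.82223510742188, 137.55258178710938), 30.5792236328125) [array([449., 660.]), array([574., 482.]), array([403., 326.]), array([232., 504.])]
((126.0, 97.5), (81.0, 92.0), 90.0) [array([629., 353.]), array([609., 254.]), array([526., 286.]), array([548., 393.])]
((547.9999389648438, 57.49999237060547), (114.99998474121094, 181.99996948242188), 90.0) [array([601., -54.]), array([ 563., -239.]), array([ 442., -255.]), array([485., -48.])]
((228.0, 10.0), (20.0, 40.0), 90.0) [array([652., 199.]), array([644., 158.]), array([626., 163.]), array([635., 204.])]
((37.0, 27.0), (54.0, 74.0), 90.0) [array([695., 409.]), array([680., 334.]), array([633., 358.]), array([649., 437.])]
```

View pics/w1.png

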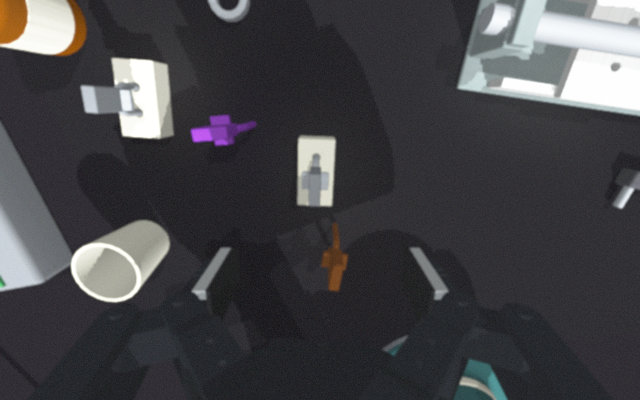

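The wrist view has the rack at (316,171), squared to the image, with the grip at about (315,185). I'll measure the grip length and centre here and on the other rack (120,98).

```bash
python3 - <<'E'
from h import *
im=cv2.imread("pics/w1.png"); s=r.sense(); c=cam("wrist",s)
g=im[130:215,290:345]
a=cv2.resize(g,(388,600),interpolation=cv2.INTER_CUBIC); b=cv2.resize(im[50:145,75:180],(410,371),interpolation=cv2.INTER_CUBIC)
o=np.zeros((600,800,3),np.uint8);o[:,:388]=a;o[:371,390:]=b
cv2.imwrite("pics/m2.png",o)
E
```

```text
(no output)
```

View pics/m2.png

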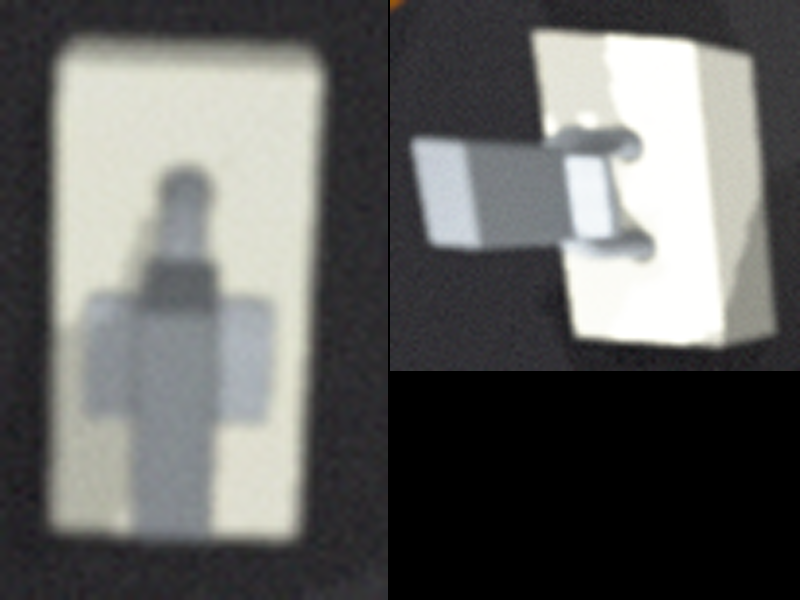

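The right-hand rack's leg spacing is about a third of the rack's 84 mm, so 28 mm: that is the spare. The left-hand one is the target.

```bash
python3 - <<'E'
from h import *
s=r.sense(); c=cam("wrist",s)
q=s["tool_rot"];R=Ro.from_quat([q[1],q[2],q[3],q[0]]).as_matrix()
for uv,z in[((315.2,181),68),((314.6,195),103),((314.6,168.5),103)]:
    X=ray(c,uv,z); print(X, R.T@(X-s["ee_pos"]))
X=np.array([450,126.5,32]);print(R.T@(X-s["ee_pos"]))
for uv in[(297.5,138),(335,138),(332,206),(297,205)]:
    X=ray(c,uv,32); print(X,R.T@(X-s["ee_pos"]))
E
```

```text
[449.48200543 127.16483131  68.        ] [ -4.67713048  -5.73627239 163.18809237]
[444.73086089 128.23239988 103.        ] [ -9.55094582  -5.83612681 128.18882052]
[471.36787255 122.65042454 103.        ] [ 17.6640413   -5.65364961 128.18471731]
[ -4.03200512  -5.19080061 199.18804505]
[495.94693523 139.53462179  32.        ] [ 38.41246924 -27.08803211 199.17962152]
[487.04213882  95.80261995  32.        ] [ 38.36727218  17.54134526 199.18370096]
[402.90064701 115.39701052  32.        ] [-47.98945379  15.04204549 199.19654573]
[413.2135422  159.15817681  32.        ] [-46.56997807 -29.89547283 199.19223013]
```

Call:
jog_arm(targets=[[0,-0.045,-0.057,0,0.015],[0,0,0,0.4,0],[0,0,0,0.4,0],[0,0,0,0.4,0],[0,0,0,0.4,0],[0,0,0,0,0]])

```text
clock: 2.95
ee_pos: [447.2, 126.6, 66.6]
tool_rot: [0.001, 0.993, -0.116, -0.004]
wrist_force: [0.4, 0.3, 0.2]
opening: 85.2
grip_force: 0.0
```

Call:
jog_arm(targets=[[1,0,0,0,0],[1,0,0,0,0],[1,0,0,0,0],[1,0,0,0,0],[1,0,0,0,0],[1,0,0,0,0],[1,0,0,0,0],[1,0,0,0,0]], grip_force=60)

```text
clock: 3.75
ee_pos: [450.2, 127.3, 72.1]
tool_rot: [-0.0, 0.993, -0.117, 0.001]
wrist_force: [-0.6, 0.8, 6.2]
opening: 11.0
grip_force: 59.2
```

Call:
jog_arm(targets=[[1,0,0,-0.1,0],[1,0,0,-0.15,0],[1,0,0,-0.2,0],[1,0,0,-0.25,0],[1,0,0,-0.3,0],[1,0,0,-0.2,0],[1,0,0,0,0],[1,0,0,0,0]])

```text
clock: 4.55
ee_pos: [449.7, 127.2, 191.8]
tool_rot: [-0.0, 0.993, -0.117, 0.0]
wrist_force: [-0.5, 0.5, -1.9]
opening: 11.1
grip_force: 58.6
```

```bash
python3 - <<'E'
from h import *
s=r.sense(); print(s["ee_pos"],s["tool_rot"],s["wrist_force"],s["opening"])
t=r.grab_frame("top"); cv2.imwrite("pics/t2.png",t); c=cam("top")
w=r.grab_frame("wrist"); cv2.imwrite("pics/w2.png",w)
o=np.zeros((600,800,3),np.uint8)
o[:300,:]=cv2.resize(t[155:260,306:470],(469,300),interpolation=cv2.INTER_CUBIC)[:, :469].repeat(1,0) if 0 else cv2.copyMakeBorder(cv2.resize(t[155:260,306:470],(469,300),interpolation=cv2.INTER_CUBIC),0,0,0,331,cv2.BORDER_CONSTANT)
o[300:600,:480]=cv2.resize(w,(480,300))
cv2.imwrite("pics/m3.png",o)
E
```

```text
[449.74636935 127.17676218 191.78450647] [-1.30953139e-04  9.93106264e-01 -1.17216889e-01  3.64652425e-04] [-0.52053324  0.48816564 -1.8763931 ] 11.096367866532889
```

View pics/m3.png

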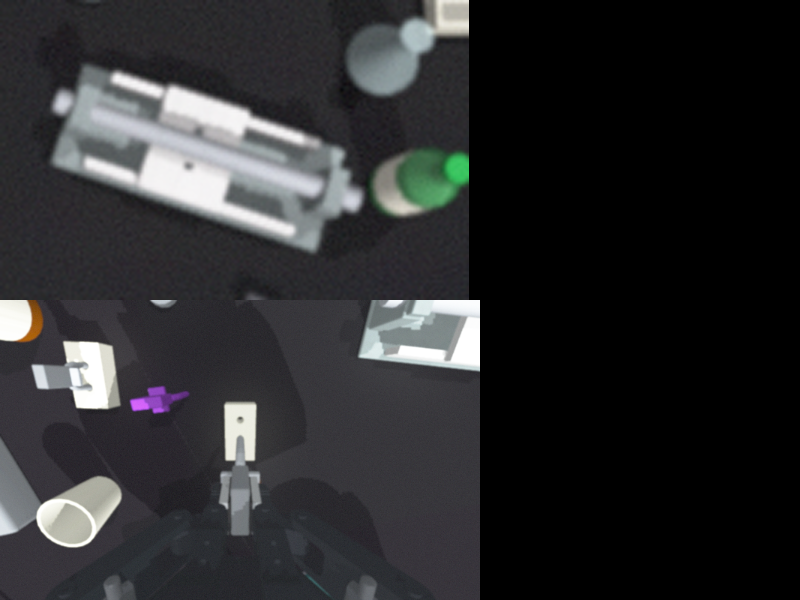

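The bolt is held, with its rack empty below it. The top crop shows a plate hole at (188,167) and the post ends at (62,102) and (352,198).

```bash
python3 - <<'E'
from h import *
c=cam("top"); s=r.sense()
f=lambda a,b:(306+a*164/469,155+b*.35)
A=ray(c,f(62,102),60);B=ray(c,f(352,198),60);h=ray(c,f(188,167),45)
print(A,B,h,np.linalg.norm(A-B),(A+B)/2)
d=(A-B)[:2]/np.linalg.norm((A-B)[:2]); print("post dir",d,"deg of cradle x",np.degrees(np.arctan2(-d[0],d[1])))
cx=np.array([d[1],-d[0]]); m=((A+B)/2)[:2]; print("hole in cradle",(h[:2]-m)@cx,(h[:2]-m)@d)
q=s["tool_rot"];R=Ro.from_quat([q[1],q[2],q[3],q[0]]).as_matrix()
print("tool x deg",np.degrees(np.arctan2(R[1,0],R[0,0])))
goal=np.append(m-60*cx,s["ee_pos"][2]); print(goal,R.T@(goal-s["ee_pos"]))
E
```

```text
[569.89385401 -75.8989684   60.        ] [ 462.68707915 -385.05358015   60.        ] [ 499.59225848 -212.39849802   45.        ] 327.215321380696 [ 516.29046658 -230.47627427   60.        ]
post dir [0.32763373 0.94480482] deg of cradle x -19.1252150493184
hole in cradle -21.699436627694805 11.609073951895173
tool x deg -13.462653783906097
[ 459.60217757 -210.81825073  190.49980991] [8.86099252e+01 3.26247788e+02 8.53060263e-02]
```

Call:
jog_arm(targets=[[1,0.11,0.4,0,0],[1,0.11,0.4,0,0],[1,0.11,0.4,0,0],[1,0.11,0.4,0,0],[1,0.11,0.4,0,0],[1,0.11,0.4,0,0],[1,0.11,0.4,0,0],[1,0.11,0.4,0,0]])

```text
clock: 5.45
ee_pos: [460.2, -206.2, 190.3]
tool_rot: [-0.0, 0.993, -0.117, -0.001]
wrist_force: [0.8, -0.1, -1.8]
opening: 10.8
grip_force: 58.8
```

Call:
jog_arm(targets=[[1,0,0.06,0,0.047],[1,0,0,0,0],[1,0,0,0,0]])

```text
clock: 5.75
ee_pos: [459.2, -209.9, 190.6]
tool_rot: [-0.0, 0.986, -0.165, -0.001]
wrist_force: [-0.5, 0.1, -0.5]
opening: 10.9
grip_force: 58.9
```

```bash
python3 - <<'E'
from h import *
s=r.sense(); print(s["ee_pos"],s["tool_rot"],s["wrist_force"],s["opening"])
w=r.grab_frame("wrist"); cv2.imwrite("pics/w3.png",w); c=cam("wrist",s)
for X in[(516.3,-230.5,45),(516.3,-230.5,73)]: print(proj(c,X))
E
```

```text
[ 459.19775215 -209.89873429  190.5670106 ] [-2.91103639e-04  9.86328227e-01 -1.64791422e-01 -5.74990700e-04] [-0.47804217  0.10394946 -0.52786483] 10.930417052687066
[321.35523979 121.55907844]
[321.50903691 123.74202193]
```

View pics/w3.png

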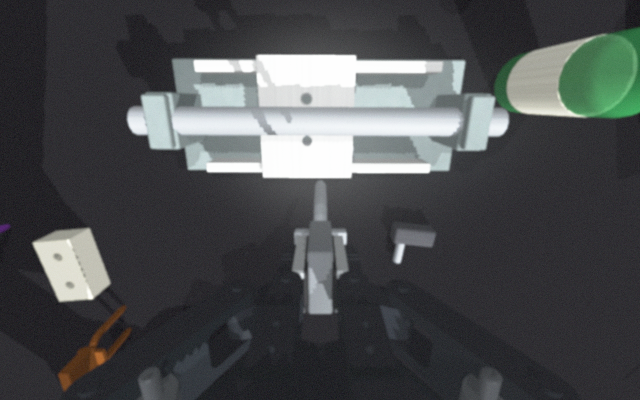

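The wrist view shows both plate holes, at about (306,99) and (306,141). The post runs level in the image near row 121, and the held bolt's front leg is at (320,190).

```bash
python3 - <<'E'
from h import *
s=r.sense(); c=cam("wrist",s); w=cv2.imread("pics/w3.png"); g=cv2.cvtColor(w,cv2.COLOR_BGR2GRAY).astype(float)
q=s["tool_rot"];R=Ro.from_quat([q[1],q[2],q[3],q[0]]).as_matrix(); tl=lambda X:R.T@(X-s["ee_pos"])
H=[]
for (u,v) in((306,98.5),(306.5,141)):
    x0,y0=int(u)-8,int(v)-8; p=g[y0:y0+17,x0:x0+17]; wt=np.clip(np.percentile(p,60)-40-p,0,None)
    yy,xx=np.mgrid[:17,:17]; k=(xx-8)**2+(yy-8)**2<50; wt=wt*k
    uv=((wt*xx).sum()/wt.sum()+x0,(wt*yy).sum()/wt.sum()+y0); X=ray(c,uv,45); H.append(tl(X)); print(uv,X,H[-1])
d=H[0]-H[1]; print("dist",np.linalg.norm(d),"ang",np.degrees(np.arctan2(d[1],d[0])),"mid",(H[0]+H[1])/2)
# post edges over columns
E=[]
for u in range(190,445,15):
    col=cv2.GaussianBlur(g,(3,3),0)[:,u]
    E.append((u,100+np.argmax(np.diff(col[100:115])),124+np.argmin(np.diff(col[124:142]))))
print(E)
for uv in((128,120),(508,121)): print(tl(ray(c,uv,60)))
# bolt: bright profile rows
for v in(184,190,200,212): print(v,[int(x) for x in g[v,306:336]])
E
```

```text
(np.float64(305.9610802223987), np.float64(98.36378077839555)) [ 541.8006494  -223.20127611   45.        ] [ 82.55037885 -13.85367888 145.73837454]
(np.float64(306.61573288058855), np.float64(140.25099037917374)) [ 504.0165561  -210.24929707   45.        ] [ 42.6080424  -13.84282803 145.77168164]
dist 39.94235180726142 ang -0.015565137095733804 mid [ 62.57921063 -13.84825345 145.75502809]
[(190, np.int64(106), np.int64(134)), (205, np.int64(111), np.int64(134)), (220, np.int64(113), np.int64(134)), (235, np.int64(112), np.int64(134)), (250, np.int64(113), np.int64(134)), (265, np.int64(112), np.int64(124)), (280, np.int64(113), np.int64(132)), (295, np.int64(113), np.int64(131)), (310, np.int64(102), np.int64(137)), (325, np.int64(112), np.int64(132)), (340, np.int64(111), np.int64(132)), (355, np.int64(112), np.int64(135)), (370, np.int64(113), np.int64(135)), (385, np.int64(112), np.int64(135)), (400, np.int64(112), np.int64(135)), (415, np.int64(112), np.int64(135)), (430, np.int64(112), np.int64(135))]
[  63.43926006 -179.57730577  130.80187024]
[ 62.19411212 175.2636886  130.70106715]
184 [86, 84, 85, 85, 83, 86, 85, 87, 92, 106, 121, 131, 133, 132, 137, 138, 138, 138, 131, 114, 94, 91, 88, 86, 84, 84, 82, 85, 87, 84]
190 [80, 85, 83, 87, 83, 81, 87, 87, 100, 114, 126, 133, 130, 137, 137, 137, 136, 134, 134, 121, 107, 90, 86, 82, 82, 86, 85, 87, 84, 82]
200 [75, 77, 79, 75, 80, 74, 76, 91, 110, 122, 129, 131, 136, 133, 141, 139, 138, 139, 136, 128, 112, 91, 83, 76, 77, 75, 74, 78, 78, 76]
212 [71, 70, 70, 75, 68, 69, 74, 97, 122, 127, 142, 144, 149, 153, 152, 147, 144, 144, 140, 137, 118, 95, 73, 73, 69, 70, 67, 73, 69, 66]
```

Call:
jog_arm(targets=[[1,0.31,-0.07,0,0],[1,0.31,-0.07,0,0],[1,0,0,0,0],[1,0,0,0,0]])

```text
clock: 6.2
ee_pos: [522.8, -216.3, 190.8]
tool_rot: [-0.0, 0.986, -0.164, -0.001]
wrist_force: [-1.3, -0.3, -0.8]
opening: 10.9
grip_force: 58.9
```

Call:
jog_arm(targets=[[1,0,0,0.2,0],[1,0,0,0.15,0],[1,0,0,0.1,0],[1,0,0,0.05,0],[1,0,0,0.05,0],[1,0,0,0.05,0],[1,0,0,0,0],[1,0,0,0,0]])

```text
clock: 7.0
ee_pos: [522.7, -217.5, 131.6]
tool_rot: [0.0, 0.986, -0.166, 0.0]
wrist_force: [0.0, 0.4, -1.2]
opening: 11.2
grip_force: 58.9
```

```bash
python3 - <<'E'
from h import *
s=r.sense(); print(s["ee_pos"],s["tool_rot"],s["wrist_force"],s["opening"])
q=s["tool_rot"];R=Ro.from_quat([q[1],q[2],q[3],q[0]]).as_matrix()
m=(np.array([541.8,-223.2,45])+[504.02,-210.25,45])/2; print("remaining",R.T@(m-s["ee_pos"]))
w=r.grab_frame("wrist"); cv2.imwrite("pics/w4.png",cv2.resize(w[60:330,200:440],(533,600),interpolation=cv2.INTER_CUBIC))
E
```

```text
[ 522.6883291  -217.50020779  131.58630425] [ 4.49845386e-05  9.86129985e-01 -1.65974774e-01  1.60939726e-04] [ 0.00315147  0.39192792 -1.2301504 ] 11.242815726469777
remaining [-7.30795660e-02 -8.08116736e-01  8.65862563e+01]
```

View pics/w4.png

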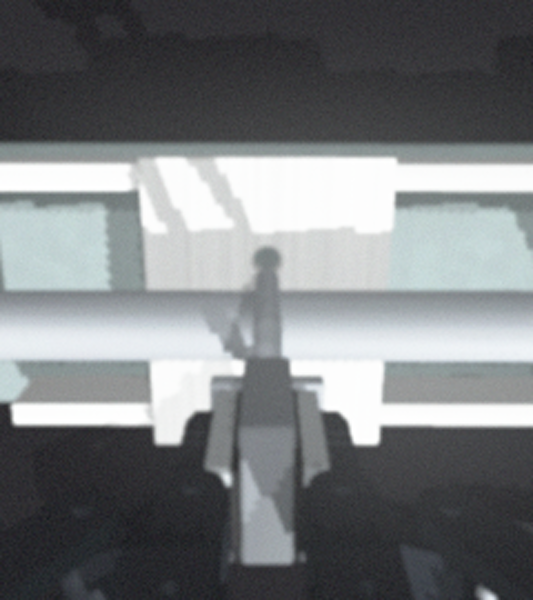

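The front leg (column 267) points straight at the far hole (267,257), so the alignment is good.

Call:
jog_arm(targets=[[1,0,-0.004,0.04,0],[1,0,0,0.04,0],[1,0,0,0.03,0],[1,0,0,0.02,0],[1,0,0,0.02,0],[1,0,0,0,0]])

```text
clock: 7.65
ee_pos: [522.6, -217.0, 116.0]
tool_rot: [-0.0, 0.986, -0.166, -0.0]
wrist_force: [0.8, -0.4, -1.0]
opening: 11.1
grip_force: 58.9
```

Call:
jog_arm(targets=[[1,0,0,0.02,0],[1,0,0,0.02,0],[1,0,0,0,0]])

```text
clock: 7.95
ee_pos: [522.6, -217.0, 112.0]
tool_rot: [-0.0, 0.986, -0.166, -0.0]
wrist_force: [-0.8, 0.1, -1.4]
opening: 11.3
grip_force: 58.9
```

The tips are in the holes with no contact force.

Call:
jog_arm(targets=[[1,0,0,0.02,0],[1,0,0,0.02,0],[1,0,0,0.02,0],[1,0,0,0.02,0],[1,0,0,0,0]])

```text
clock: 8.45
ee_pos: [522.6, -217.0, 103.9]
tool_rot: [-0.0, 0.986, -0.166, -0.0]
wrist_force: [-0.1, -1.1, -0.5]
opening: 11.1
grip_force: 58.9
```

Call:
jog_arm(targets=[[1,0,0,0.02,0],[1,0,0,0.02,0],[1,0,0,0.02,0],[1,0,0,0,0]])

```text
clock: 8.85
ee_pos: [522.9, -217.1, 98.3]
tool_rot: [0.0, 0.986, -0.166, 0.0]
wrist_force: [1.7, -1.4, -1.1]
opening: 11.3
grip_force: 59.0
```

Call:
jog_arm(targets=[[1,0,0,0.02,0],[1,0,0,0.02,0],[1,0,0,0.02,0],[1,0,0,0,0]])

```text
clock: 9.25
ee_pos: [522.6, -217.0, 91.9]
tool_rot: [-0.0, 0.986, -0.166, -0.0]
wrist_force: [4.1, -1.7, -0.7]
opening: 11.0
grip_force: 59.3
```

Call:
jog_arm(targets=[[1,0,0,0.02,0],[1,0,0,0.02,0],[1,0,0,0,0]])

```text
clock: 9.55
ee_pos: [522.6, -217.0, 88.2]
tool_rot: [0.0, 0.986, -0.166, -0.0]
wrist_force: [0.2, -1.6, -0.9]
opening: 11.1
grip_force: 59.0
```

Call:
jog_arm(targets=[[1,0,0,0.02,0],[1,0,0,0.01,0],[1,0,0,0,0]])

```text
clock: 9.85
ee_pos: [522.8, -217.1, 85.4]
tool_rot: [0.0, 0.986, -0.166, 0.0]
wrist_force: [0.4, -0.8, 3.3]
opening: 11.3
grip_force: 59.8
```

Call:
jog_arm(targets=[[1,0,0,0.01,0],[1,0,0,0,0]])

```text
clock: 10.05
ee_pos: [522.8, -217.1, 84.4]
tool_rot: [0.0, 0.986, -0.166, 0.0]
wrist_force: [1.5, -0.1, 3.7]
opening: 11.4
grip_force: 59.8
```

Call:
jog_arm(targets=[[1,0,0,0.01,0],[1,0,0,0,0]])

```text
clock: 10.25
ee_pos: [522.8, -217.1, 83.3]
tool_rot: [0.0, 0.986, -0.166, 0.0]
wrist_force: [1.2, -0.2, 2.3]
opening: 10.7
grip_force: 59.8
```

Call:
jog_arm(targets=[[1,0,0,0.01,0],[1,0,0,0,0]])

```text
clock: 10.45
ee_pos: [522.9, -217.1, 83.2]
tool_rot: [0.0, 0.986, -0.166, 0.0]
wrist_force: [-1.8, 1.6, 12.4]
opening: 11.2
grip_force: 61.3
```

Call:
jog_arm(targets=[[1,0,0,0.005,0],[1,0,0,0,0]])

```text
clock: 10.65
ee_pos: [523.0, -217.2, 83.2]
tool_rot: [0.0, 0.986, -0.166, 0.0]
wrist_force: [-4.8, 1.7, 17.3]
opening: 10.8
grip_force: 62.0
```

```bash
python3 - <<'E'
from h import *
s=r.sense(); print(s["ee_pos"],s["wrist_force"])
w=r.grab_frame("wrist"); t=r.grab_frame("scene")
o=np.zeros((600,800,3),np.uint8); o[:,:400]=cv2.resize(w[90:390,220:420],(400,600),interpolation=cv2.INTER_CUBIC)
o[:400,400:]=cv2.resize(t[120:220,230:330],(400,400),interpolation=cv2.INTER_CUBIC)
cv2.imwrite("pics/w5.png",o)
E
```

```text
[ 522.98383802 -217.16950655   83.19258717] [-4.8115609   1.72486372 17.26690132]
```

View pics/w5.png

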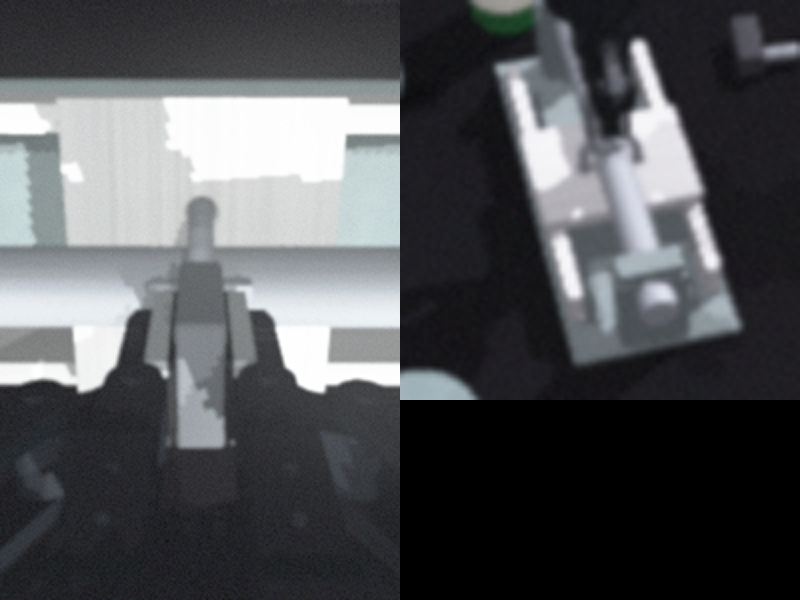

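The leg goes through the far hole and the foot is on the post: a hard stop at TCP 83.2, as expected. Now I'll release.

Call:
jog_arm(targets=[[0,0,0,0,0],[0,0,0,0,0],[0,0,0,0,0],[0,0,0,0,0],[0,0,0,0,0],[0,0,0,0,0],[0,0,0,0,0],[0,0,0,0,0]])

```text
clock: 11.55
ee_pos: [522.7, -217.0, 81.8]
tool_rot: [-0.0, 0.986, -0.166, -0.0]
wrist_force: [0.9, -0.2, 0.7]
opening: 85.7
grip_force: 0.0
```

Call:
jog_arm(targets=[[0,0,0,-0.1,0],[0,0,0,-0.3,0],[0,0,0,-0.4,0],[0,0,0,-0.4,0],[0,-0.4,0,0,0],[0,-0.2,0,0,0],[0,0,0,0,0],[0,0,0,0,0]])

```text
clock: 12.35
ee_pos: [466.2, -197.5, 202.7]
tool_rot: [0.0, 0.986, -0.166, 0.001]
wrist_force: [0.3, -0.1, 0.4]
opening: 85.2
grip_force: 0.0
```

```bash
python3 - <<'E'
from h import *
s=r.sense(); print(s["ee_pos"],s["wrist_force"],s["opening"]); c=cam("wrist",s)
w=r.grab_frame("wrist"); cv2.imwrite("pics/w6.png",w)
q=s["tool_rot"];R=Ro.from_quat([q[1],q[2],q[3],q[0]]).as_matrix()
x=R[:,0];y=R[:,1];m=np.array([522.9,-216.7,73])
for n,d in(("grip top",[(17,6),(17,-6),(-17,6),(-17,-6)]),):
    print(n,[np.round(proj(c,m+a*x+b*y+[0,0,41])) for a,b in d])
E
```

```text
[ 466.15436065 -197.47209994  202.73945068] [ 0.32291738 -0.05192344  0.3723604 ] 85.20785573962917
grip top [array([328., 105.]), array([312., 105.]), array([327., 149.]), array([313., 149.])]
```

View pics/w6.png

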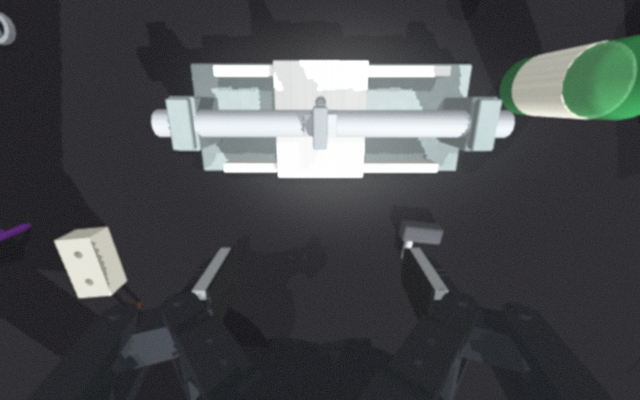

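The grip shows at columns 313–327, rows 107–149, matching the predicted home pose. The bolt is upright, square and released.

```bash
python3 -c "
from workcell import r
print(r.job_done())"
```

```text
the job is handed in; nothing more can be done
None
```

The wider U-bolt is pressed home on the post, straight and released, after a peak measured push of about 17 N; the arm is clear and the job is handed in, though no verdict came back.

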